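# Unlock the bench balance and load the test plate

### The arm

A 6-joint arm with a two-finger parallel gripper is mounted at the origin on a cart in front of the work surface, level with it; the furniture and walls round the work are solid. World frame = base frame: x ahead of the robot, y to its left, z up, the work surface at z = 0. Lengths are in mm, angles in degrees, forces in N, time in s.
With the tool pointing down it reaches from about 375 to 825 mm from the base axis. Payload 5.5 kg.
Tool frame: the origin (TCP) lies on the centre line of the jaws, within the pads' length; the fingertips stand 25 mm ahead of it and the grasp point (between the pads) lies 6 mm ahead of it (robot.tip_reach is the distance from the TCP to the fingertips, in mm); z points along the fingers, y is the direction in which the jaws open and shut (so a half turn about z gives the same grasp; the last joint's range is limited). The gripper opens to 85 mm and grips with 20 to 120 N. Pads are 22 mm wide; open, the fingers measure 114 mm over their backs; the gripper's body (76 mm by 85 mm) begins 54 mm behind the grasp point. The pads swing forward as they close: fully open they stand 13 mm farther back than shut.
Start: joints at [66.406, 17.962, -2.699, 69.339, 0, 90], TCP at [240.152, 549.838, 256.299] pointing down, gripper open.
Joint ranges: [-152.73, 152.73], [-39.44, 99.34], [-58.76, 71.6], [-118.89, 123.64], [-81.53, 83.1], [-180, 180]. Speed limits (degrees/s): [136.94, 136.94, 172.46, 180, 180, 180].

### API

Orientations are given as [roll, pitch, yaw] about the fixed x, y, z axes, in that order (R = Rz(yaw) Ry(pitch) Rx(roll)).
In Python, from station import robot gives the robot as it stands.
- The arm moves only by the tool carry_out, never from a script. Its argument "targets" is a list of rows, each a list of 5 numbers: the shift along the world's x, y, z in mm, then the turn about the world's z in rad, then the opening in per cent of the stroke, from 0 (shut) to 100 (fully open). In form: [[dx, dy, dz, spin, gripper], ...]. A call has exactly 10 rows; each row is the pose to reach, as a shift and turn from the pose commanded when the call began; what a row does not reach only later rows make up. A row lasts 1/8 s, in which the tool goes at most 62.5 mm and 10.7 degrees, less where a joint would pass 70% of its speed; a pose out of reach is approached as far as the arm can. A call with a gripper value outside its range is refused whole. The fingers move at their own pace and stop on an object; the grip force is fixed at half the most. Time passes only in rows, so rows that repeat a pose let the fingers close, or fill a call up. It gives the time, the measured TCP pose, the force and the opening at its end, in the units of the state.
- robot.get_state(): the state, without advancing time (a new reading comes with each control period).
- robot.capture(name): name is "scene" or "side" or "wrist"; returns the picture (384x512x3 uint8, blue, green, red); there is no depth.
- robot.calibration(name): a dict with "mtx" (3x3 intrinsics, pixels), "pose" (4x4, takes a point from camera to world coordinates). Camera axes: x right, y down, z forward; pixel columns grow to the right and rows downward; lengths in mm; the calibration is good to about 2 mm. The wrist camera is an equidistant fisheye: a pixel r from the principal point sees the ray r / f radians off the axis. A picture is of the moment at which its call begins: read the wrist's pose just before it. calibration takes no time and is no camera call; for the wrist camera it gives the pose at the moment of the call.
- robot.hand_in(): hands the job in, once; it reports no verdict.
The state is a dict: "time_s": time; "q": joint angles; "joint_velocities": joint speeds; "effort": joint torques, N m; "eef_pos": TCP position; "orientation": TCP orientation; "contact_force": force on the tool from outside, world axes, zero at the start; "torque": the same for the moment, N m; "gripper_width": finger opening in mm.
Only numpy, scipy, OpenCV 4.12 (cv2) and the standard library are available. Lean on these libraries where they do the work, as an engineer would, in place of code of your own. Each camera call takes 0.05 s, during which the arm holds its last target.

### The job

Get the bench balance ready and load it. First release its transport lock: pull the black lock knob straight up, turn it counter-clockwise (seen from above) from the bar mark all the way round to the ring mark, and push it fully home again. Then lay the plain square steel plate gently and flat on the round pan, centred so that no corner overhangs, and leave the holed plate and the tin where they stand.

Things in the scene. Friction and masses are not known exactly. Their poses are not given: they have to be found in the camera images.
- pan_top (a point): Centre of the top face of the balance's round steel weighing pan, 84 mm across and 6 mm thick, top 64 mm above the worktop, fixed. The balance is a fixed white and grey housing 170 x 270 mm, its cover 48 mm above the worktop; its x axis points from the display side (front, towards the robot at yaw 0) to the back, y to its left, z up. The lock knob stands 150 mm from the pan centre, at -y of it.
- knob_grip (a point): Point on the knob's turning axis, half-way up its grip bar. The knob is black: a round skirt 48 mm across and 6 mm thick whose top lies 14 mm below this point, and on it an upright grip bar 46 mm long, 14 mm wide and 29 mm high, rising 15 mm above this point. x axis: along the bar, the white pointer line lies on its -x end; y across the bar; z up. It moves with the knob; with the knob home it is 80 mm above the worktop, and at the bar mark its axes are those of pan_top.
- lock_stem (a joint): Height of the knob above its home position, m: 0 pushed home, 0.012 fully pulled up. About 3.5 N lifts it; it stays at the height where it is left (no spring, stiff slide), and about 2 N pushes it down.
- lock_knob (a joint): Turn of the knob, rad, counter-clockwise from above: 0 at the bar mark (locked), 1.309 at the ring mark (released), with a hard stop at both ends and about 0.03 N m of friction. A tooth under the skirt blocks turning until the knob is up by 7 mm, and lets it go home only within 0.12 rad of either end.
- plate_centre (a point): Centre (half-way up) of the plain square ground steel plate, 50 x 50 x 10 mm, about 0.19 kg, no holes, lying loose on the worktop; x and y along its edges, z up.
- holed_plate: Bystander: oblong steel plate with two holes, 50 (x) x 80 (y) x 6 mm, origin at the centre of its underside.
- tin: Bystander: round aluminium tin with lid, 58 mm across, 37 mm high, origin at the centre of its underside.
Not all that is in view belongs to the job. There is more than one size of the part that bears plate_centre; the job needs the smallest.

How it is judged:
By the outcome, as a careful person would: the job done as asked, in the order asked, and still so for the second after the job is handed in, with the robot touching nothing.
It also fails if it takes over 58 s, if anything falls off the work surface, if the arm or the gripper's body presses on something with over 40 N, if the wrist force passes 120 N, or if a joint passes its speed limit or range.

## Working session

There is one attempt and no reset: what is moved stays moved. The work goes in short steps, Python scripts to look and compute and a tool call to move; the robot and the scene stay as the last step left them, time stands still between calls to the robot, and variables do not carry over. Pictures are saved under pics/ and viewed, and the job is handed in when it is done.

Besides the shell and the picture viewer there is one more tool, called in YAML: its name, and indented under it one key for each argument. carry_out: Moves the arm, as the interface text tells. Its arguments: {"type":"object","properties":{"targets":{"type":"array"}},"required":["targets"]}

```bash
ls; mkdir -p pics; python3 - <<'E'
from station import robot
import cv2
s=robot.get_state();print(s)
for n in ["scene","side","wrist"]:
    c=robot.calibration(n);print(n,c["mtx"],c["pose"])
    cv2.imwrite(f"pics/{n}0.png",robot.capture(n))
E
```

```text
pics
{'time_s': 0.0, 'q': array([ 6.64069410e+01,  1.80024332e+01, -2.75382179e+00,  6.93407073e+01,
       -4.80509116e-04,  9.00017058e+01]), 'joint_velocities': array([ 0.09681735,  0.04169092,  0.07322818, -0.00747569, -0.02097886,
       -0.00797077]), 'effort': array([-8.52345011e-05, -5.39595973e+01,  3.39742398e+01,  1.89940073e-02,
       -2.13218392e-06, -9.24277998e-06]), 'eef_pos': array([239.92973617, 549.35245346, 255.45604341]), 'orientation': array([-1.79903038e+02,  4.83395234e-04,  1.56405236e+02]), 'contact_force': array([ 0.16212788,  0.20941126, -0.97327969]), 'torque': array([0.01944762, 0.06009696, 0.00276699]), 'gripper_width': 85.06982265869763}
scene [[369.21104498   0.         252.75017116]
 [  0.         369.21104498 192.47674734]
 [  0.           0.           1.        ]] [[-6.90176021e-01 -4.02983932e-01  6.01049923e-01 -1.08826926e+02]
 [-7.23300028e-01  4.09680508e-01 -5.55876742e-01  5.72624821e+02]
 [-2.22290424e-02 -8.18392224e-01 -5.74229952e-01  6.94207716e+02]
 [ 0.00000000e+00  0.00000000e+00  0.00000000e+00  1.00000000e+00]]
side [[421.83182704   0.         258.8540353 ]
 [  0.         421.83182704 200.06009535]
 [  0.           0.           1.        ]] [[ 9.25607081e-01 -2.16102091e-01  3.10727241e-01  1.01518983e+02]
 [-3.78049893e-01 -5.67272722e-01  7.31628278e-01 -9.54242071e+02]
 [ 1.81606867e-02 -7.94670715e-01 -6.06769021e-01  8.66037433e+02]
 [ 0.00000000e+00  0.00000000e+00  0.00000000e+00  1.00000000e+00]]
wrist [[297.31863964   0.         253.70815509]
 [  0.         297.31863964 188.52407649]
 [  0.           0.           1.        ]] [[ 4.00130840e-01  8.70061023e-01  2.87904720e-01  1.65887817e+02]
 [ 9.16456652e-01 -3.79329316e-01 -1.27343926e-01  5.82584546e+02]
 [-1.58628651e-03  3.14806428e-01 -9.49154570e-01  3.72262724e+02]
 [ 0.00000000e+00  0.00000000e+00  0.00000000e+00  1.00000000e+00]]
```

View pics/scene0.png

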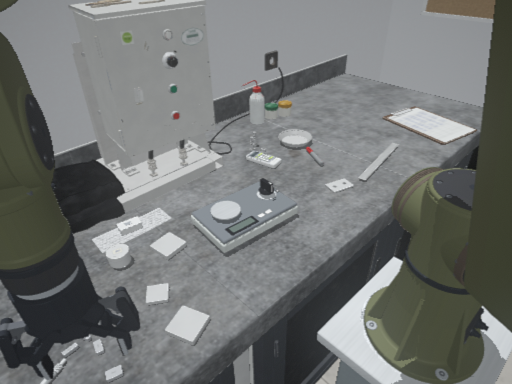

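View pics/side0.png

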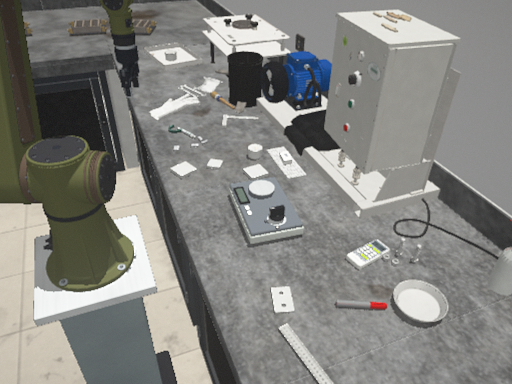

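View pics/wrist0.png

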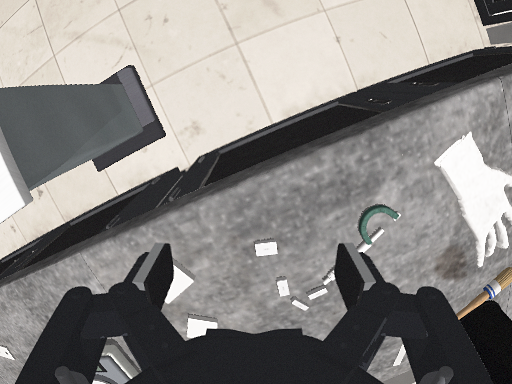

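The scene view shows the balance near (245,212), with the knob at (266,188) and the pan at (226,211). Three square plates are at (168,244), (157,293) and (187,323), and the tin is at (118,256). I'll measure these from zoomed crops.

```bash
cat > h.py <<'E'
import numpy as np,cv2
from station import robot
def cast(n,uv,z,c=None):
    c=c or robot.calibration(n);K=c["mtx"];T=c["pose"]
    uv=np.atleast_2d(np.array(uv,float))
    d=np.c_[(uv[:,0]-K[0,2])/K[0,0],(uv[:,1]-K[1,2])/K[1,1],np.ones(len(uv))]
    if n=="wrist":
        r=np.hypot(d[:,0],d[:,1])+1e-12
        d=np.c_[d[:,:2]/r[:,None]*np.sin(r)[:,None],np.cos(r)]
    d=d@T[:3,:3].T;o=T[:3,3]
    return o+d*((z-o[2])/d[:,2])[:,None]
def proj(n,P,c=None):
    c=c or robot.calibration(n);K=c["mtx"];T=c["pose"]
    p=(np.atleast_2d(P)-T[:3,3])@T[:3,:3]
    if n=="wrist":
        r=np.hypot(p[:,0],p[:,1]);th=np.arctan2(r,p[:,2]);q=p[:,:2]/r[:,None]*th[:,None]
    else: q=p[:,:2]/p[:,2:]
    return q*[K[0,0],K[1,1]]+K[:2,2]
E
python3 - <<'E'
from h import *
a=cv2.imread("pics/scene0.png");b=cv2.imread("pics/side0.png")
cv2.imwrite("pics/c1.png",cv2.resize(a[160:360,90:310],None,fx=3.4,fy=3,interpolation=cv2.INTER_CUBIC)[:600])
cv2.imwrite("pics/c2.png",cv2.resize(b[130:250,160:320],None,fx=5,fy=5,interpolation=cv2.INTER_CUBIC))
for n,im in(("scene",a),("side",b)):
    g=cv2.cvtColor(im,cv2.COLOR_BGR2HSV)
    m=((g[...,2]>165)&(g[...,1]<50)).astype(np.uint8)
    cs,_=cv2.findContours(m,cv2.RETR_EXTERNAL,cv2.CHAIN_APPROX_NONE)
    for c in cs:
        A=cv2.contourArea(c)
        if 60<A<2500:
            P=cast(n,c[:,0],10)[:,:2].astype(np.float32)
            if not(200<P[:,0].mean()<900):continue
            r=cv2.minAreaRect(P);print(n,A,c[:,0].mean(0).round(),np.round(r[0]),np.round(r[1]),round(r[2],1))
E
```

```text
scene 128.5 [113. 372.] [364. 514.] [29. 20.] 71.1
scene 81.5 [ 98. 346.] [439. 510.] [15. 30.] 78.0
scene 884.0 [187. 323.] [356. 347.] [72. 71.] 21.9
scene 333.5 [157. 293.] [473. 349.] [51. 50.] 57.0
scene 442.0 [168. 244.] [599. 239.] [72. 72.] 8.4
scene 73.0 [208. 231.] [568. 129.] [ 12. 173.] 86.7
scene 1484.5 [130. 232.] [717. 275.] [127. 223.] 9.5
scene 412.5 [225. 209.] [604.  29.] [90. 91.] 81.4
scene 189.5 [339. 184.] [ 438. -322.] [82. 51.] 72.9
scene 217.5 [262. 158.] [ 745. -272.] [130.  68.] 11.3
scene 264.5 [378. 160.] [ 431. -559.] [ 26. 315.] 8.6
scene 343.0 [295. 136.] [ 774. -492.] [125. 140.] 55.6
scene 1351.0 [428. 123.] [ 452. -984.] [204. 317.] 78.6
side 726.5 [305. 355.] [ 419. -490.] [ 28. 178.] 8.7
side 482.0 [283. 299.] [ 442. -329.] [84. 58.] 73.9
side 1660.0 [421. 300.] [ 769. -461.] [133. 135.] 68.7
side 534.5 [372. 251.] [ 744. -274.] [131.  77.] 10.7
side 92.5 [276. 232.] [531. -90.] [ 20. 174.] 81.6
side 298.0 [261. 187.] [577. 146.] [93. 90.] 39.0
side 198.5 [255. 170.] [597. 250.] [73. 75.] 8.2
side 202.5 [183. 168.] [352. 359.] [75. 77.] 21.4
side 96.0 [215. 162.] [472. 354.] [57. 54.] 56.6
side 576.5 [286. 162.] [727. 268.] [220.  79.] 87.7
side 82.5 [255. 147.] [656. 406.] [62. 57.] 42.3
side 90.0 [237. 118.] [678. 684.] [169. 101.] 4.6
side 744.5 [187.  96.] [527. 981.] [539. 184.] 50.6
side 503.0 [172.  55.] [ 593. 1603.] [209. 302.] 9.3
```

View pics/c1.png

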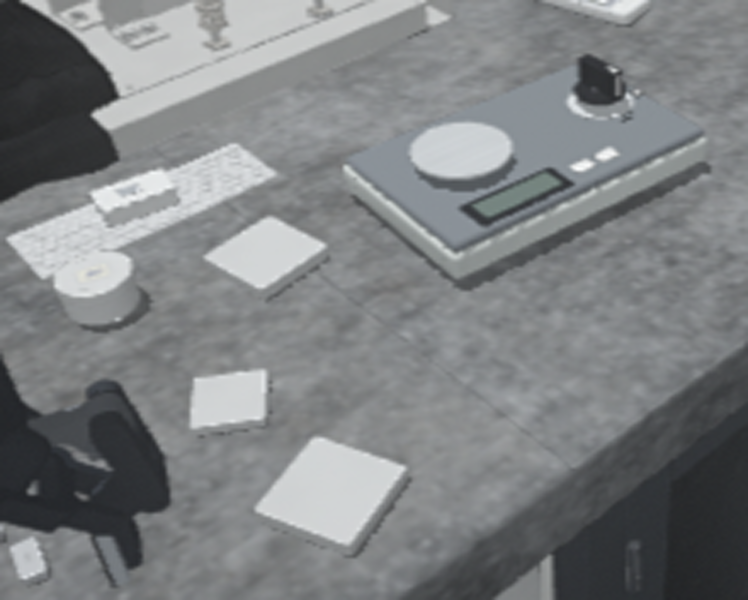

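View pics/c2.png

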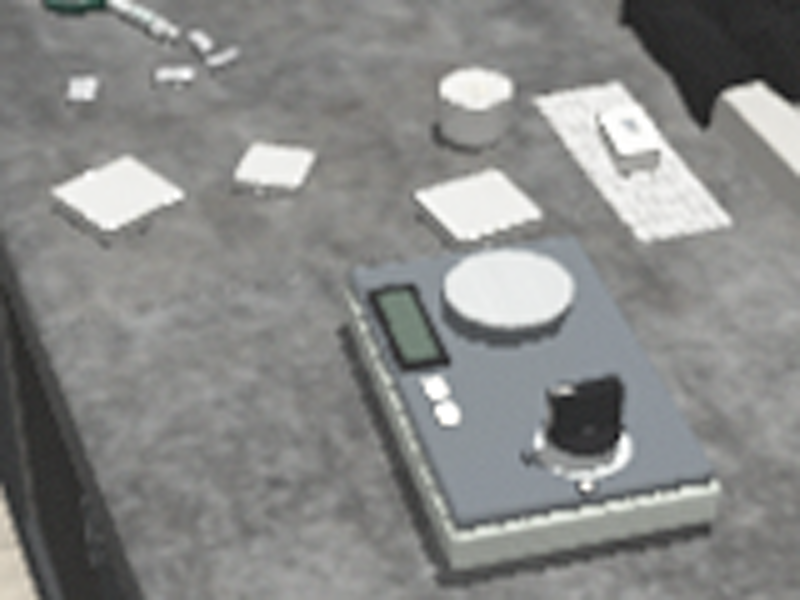

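```bash
python3 - <<'E'
from h import *
from scipy.optimize import least_squares
for n in("scene","side"):
    im=cv2.imread(f"pics/{n}0.png");g=cv2.cvtColor(im,cv2.COLOR_BGR2HSV)
    c0={"scene":(226,210),"side":(261,187)}[n]
    m=((g[...,2]>(165 if n=="scene" else 175))&(g[...,1]<50)).astype(np.uint8)
    cs,_=cv2.findContours(m,cv2.RETR_EXTERNAL,cv2.CHAIN_APPROX_NONE)
    c=[c for c in cs if cv2.pointPolygonTest(c,c0,False)>0][0]
    P=cast(n,c[:,0],64)[:,:2]
    e=cv2.fitEllipse(P.astype(np.float32));print(n,"pan",e,cv2.minEnclosingCircle(P.astype(np.float32)),cv2.minAreaRect(P.astype(np.float32)))
    # knob black
    c1={"scene":(266,188),"side":(277,214)}[n]
    m=(g[...,2]<60).astype(np.uint8)
    x,y=c1;w=18;mm=np.zeros_like(m);mm[y-w:y+w,x-w:x+w]=m[y-w:y+w,x-w:x+w]
    cs,_=cv2.findContours(mm,cv2.RETR_EXTERNAL,cv2.CHAIN_APPROX_NONE)
    c=max(cs,key=cv2.contourArea);print("knob",cv2.boundingRect(c),cv2.contourArea(c))
    # cover blue-grey
    m=((g[...,0]>95)&(g[...,0]<130)&(g[...,1]>25)&(g[...,2]>60)&(g[...,2]<170)).astype(np.uint8)
    m=cv2.morphologyEx(m,cv2.MORPH_CLOSE,np.ones((9,9)))
    cs,_=cv2.findContours(m,cv2.RETR_EXTERNAL,cv2.CHAIN_APPROX_NONE)
    c=max(cs,key=cv2.contourArea);P=cast(n,c[:,0],48)[:,:2].astype(np.float32)
    print("cover",cv2.boundingRect(c),cv2.minAreaRect(P))
    cv2.imwrite(f"pics/k_{n}.png",cv2.resize(im[c1[1]-25:c1[1]+25,c1[0]-30:c1[0]+30],None,fx=12,fy=12,interpolation=cv2.INTER_NEAREST))
E
```

```text
scene pan ((547.6099853515625, 72.74658966064453), (80.87830352783203, 83.96756744384766), 141.82713317871094) ((548.1978149414062, 72.87125396728516), 42.85389709472656) ((547.89794921875, 71.91620635986328), (83.0128173828125, 83.9099349975586), 81.38683319091797)
knob (261, 179, 11, 15) 62.5
cover (306, 352, 64, 32) ((63.52427673339844, 222.95945739746094), (109.55799865722656, 58.373382568359375), 45.67524719238281)
side pan ((547.2772827148438, 75.70794677734375), (80.98958587646484, 83.57308959960938), 69.4245834350586) ((547.005859375, 75.71832275390625), 43.012115478515625) ((547.5105590820312, 75.57353210449219), (78.58613586425781, 82.38654327392578), 69.18704986572266)
knob (270, 206, 14, 15) 142.0
cover (282, 43, 51, 66) ((1186.4781494140625, 1002.2923583984375), (943.9280395507812, 273.590087890625), 57.43272018432617)
```

View pics/k_scene.png

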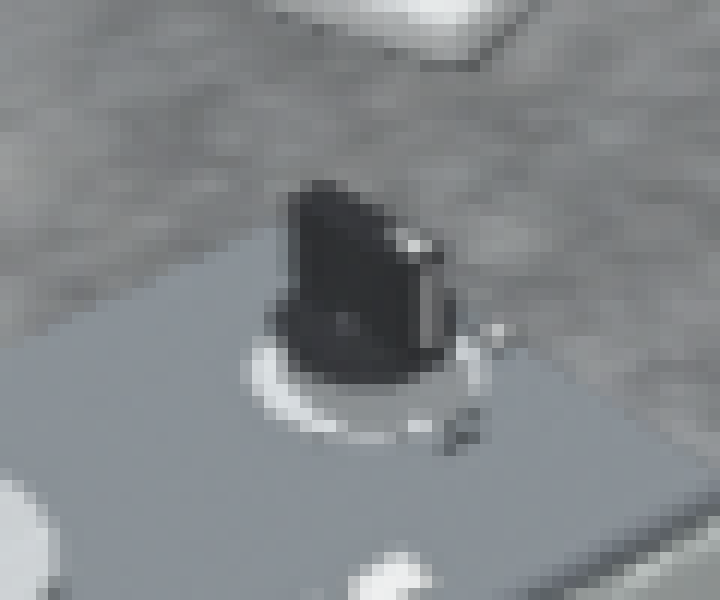

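View pics/k_side.png

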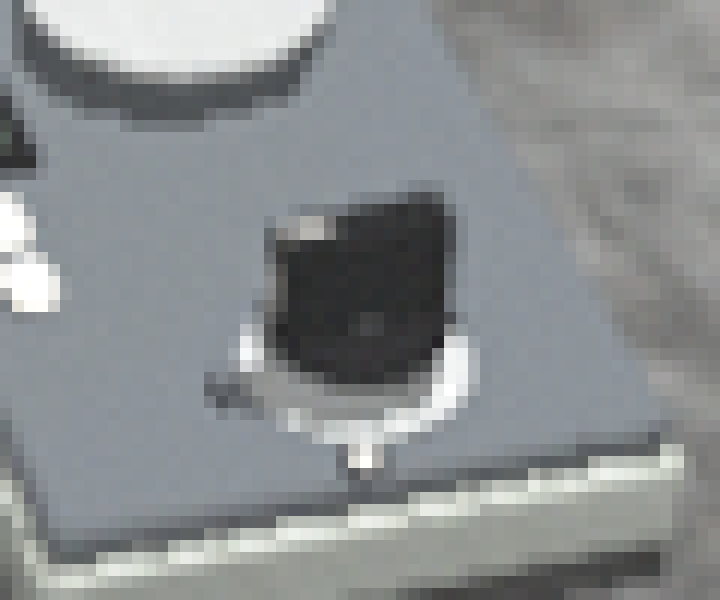

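```bash
python3 - <<'E'
from h import *
A=cast("side",[(230.4,184),(252,235.6),(303.2,228),(274.4,178)],48)[:,:2]
B=cast("scene",[(192,216.7),(223.8,242.7),(297.4,204.3),(263.5,181.7)],48)[:,:2]
for P in(A,B):
    print(P.round(),[ (np.linalg.norm(P[(i+1)%4]-P[i]).round(),np.degrees(np.arctan2(*(P[(i+1)%4]-P[i])[::-1])).round(1)) for i in range(4)])
print(cast("scene",[(266.6,180.9)],95),cast("side",[(277.2,206.7)],95))
# bar ends
print(cast("scene",[(236+317/12,163+187/12),(236+415/12,163+245/12)],95),cast("side",[(247+290/12,189+228/12),(247+440/12,189+195/12)],95))
E
```

```text
[[ 465.  148.]
 [ 438. -117.]
 [ 591. -140.]
 [ 618.  129.]] [(np.float64(267.0), np.float64(-95.7)), (np.float64(155.0), np.float64(-8.7)), (np.float64(270.0), np.float64(84.4)), (np.float64(154.0), np.float64(172.7))]
[[ 604.  148.]
 [ 459.  154.]
 [ 432. -103.]
 [ 586. -118.]] [(np.float64(145.0), np.float64(177.9)), (np.float64(258.0), np.float64(-95.9)), (np.float64(155.0), np.float64(-5.7)), (np.float64(267.0), np.float64(86.3))]
[[532.25417795 -77.24590283  95.        ]] [[534.83110677 -73.78699361  95.        ]]
[[550.00081407 -77.48571475  95.        ]
 [514.53562127 -75.84377921  95.        ]] [[515.68297609 -73.08477165  95.        ]
 [555.65666308 -74.29863028  95.        ]]
```

carry_out:
  targets:
    - [20,-40,0,0,100]
    - [45,-95,0,0.05,100]
    - [70,-150,0,0.1,100]
    - [95,-205,0,0.15,100]
    - [120,-260,0,0.2,100]
    - [145,-310,0,0.25,100]
    - [165,-350,0,0.3,100]
    - [180,-380,0,0.32,100]
    - [180,-380,0,0.32,100]
    - [180,-380,0,0.32,100]

```text
time_s: 1.4
eef_pos: [419.9, 170.0, 256.2]
orientation: [180.0, -0.0, 174.7]
contact_force: [-0.2, -0.1, -0.1]
gripper_width: 85.1
```

```bash
python3 - <<'E'
from h import *
s=robot.get_state();print(s['q'].round(2),s['eef_pos'].round(2),s['orientation'].round(2))
c=robot.calibration("wrist");im=robot.capture("wrist");cv2.imwrite("pics/w1.png",im)
np.savez("pics/w1",mtx=c["mtx"],pose=c["pose"])
for p in [(472,351,10),(547.5,74.2,64),(533,-75,95)]:print(proj("wrist",p,c))
E
```

```text
[ 2.203e+01  2.160e+00 -2.181e+01  6.606e+01  3.000e-02  2.731e+01] [419.89 170.03 256.16] [ 1.7999e+02 -3.0000e-02  1.7471e+02]
[[387.6318272  185.74015365]]
[[187.39608538 273.98093792]]
[[ 76.02972553 277.87176815]]
```

View pics/w1.png

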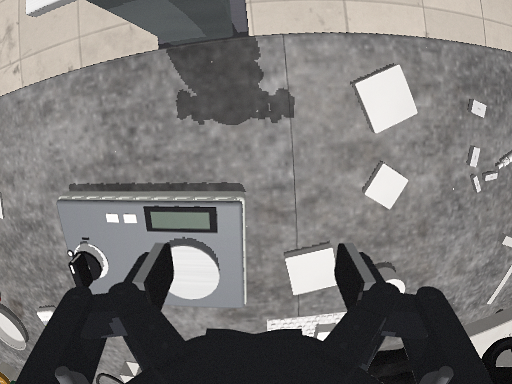

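The wrist view shows the plain plate at (386,185), the pan at (190,273) and the knob at (88,264), which agrees with the projections. I'll measure the plate and pan from here.

```bash
python3 - <<'E'
from h import *
c=dict(np.load("pics/w1.npz"));im=cv2.imread("pics/w1.png");g=cv2.cvtColor(im,cv2.COLOR_BGR2HSV)
m=((g[...,2]>190)&(g[...,1]<40)).astype(np.uint8)
cs,_=cv2.findContours(m,cv2.RETR_EXTERNAL,cv2.CHAIN_APPROX_NONE)
for k in cs:
    if cv2.contourArea(k)<150:continue
    u=k[:,0].mean(0)
    z=64 if 150<u[0]<225 and 235<u[1]<300 else 10
    if 140<u[0]<430:
        r=cv2.minAreaRect(cast("wrist",k[:,0],z,c)[:,:2].astype(np.float32));print(u.round(),z,np.round(r[0],1),np.round(r[1],1),r[2])
# display corners & cover edges z=48
L=cast("wrist",[(58,200),(244,196),(245,306)],48,c);print(L.round(1))
print(np.degrees(np.arctan2(*(L[1]-L[0])[1::-1])),np.degrees(np.arctan2(*(L[2]-L[1])[1::-1])))
E
```

```text
[305. 322.] 10 [711.7 233.4] [ 51.7 134.1] 0.08855429291725159
[312. 271.] 10 [596.9 241.4] [70.9 70.7] 8.43045425415039
[191. 273.] 64 [549.7  82.4] [63.4 82.7] 74.56858825683594
[386. 186.] 10 [473.3 349.5] [49.8 50.1] 56.091609954833984
[386.  98.] 10 [353.2 349.9] [70.6 70.6] 21.78822135925293
[385.  18.] 10 [246.2 358.8] [ 42.6 113.7] 0.15540620684623718
[286.  17.] 10 [245.3 238.8] [120.8  46.2] 88.83668518066406
[[ 438.3 -101.    48. ]
 [ 454.6  156.2   48. ]
 [ 619.2  140.    48. ]]
86.37385454523516 -5.627008037189906
```

carry_out:
  targets:
    - [20,-50,0,0,60]
    - [45,-100,0,0,60]
    - [70,-150,0,0,60]
    - [90,-200,0,0,60]
    - [113,-245,0,0,60]
    - [113,-245,-40,0,60]
    - [113,-245,-80,0,60]
    - [113,-245,-96,0,60]
    - [113,-245,-96,0,60]
    - [113,-245,-96,0,60]

```text
time_s: 2.7
eef_pos: [534.3, -74.8, 161.9]
orientation: [-180.0, 0.1, 174.8]
contact_force: [-0.1, 0.2, 0.2]
gripper_width: 50.9
```

```bash
python3 - <<'E'
from h import *
s=robot.get_state();print(s['q'].round(2),s['eef_pos'].round(2),s['orientation'].round(2),s['gripper_width'])
c=robot.calibration("wrist");im=robot.capture("wrist");cv2.imwrite("pics/w2.png",im)
np.savez("pics/w2",mtx=c["mtx"],pose=c["pose"])
print(proj("wrist",[(533,-75.3,95),(533+23,-77.5,95),(533-23,-73,95)],c))
side=robot.capture("side");cv2.imwrite("pics/s2.png",cv2.resize(side[120:260,180:360],None,fx=4,fy=4,interpolation=cv2.INTER_CUBIC))
E
```

```text
[ -7.97  14.7  -19.83  55.34  -0.    -2.76] [534.29 -74.81 161.87] [-1.7999e+02  1.3000e-01  1.7479e+02] 50.88049930202999
[[251.85367984 214.93427567]
 [251.78588352 244.91039396]
 [252.09611149 182.06515361]]
```

View pics/w2.png

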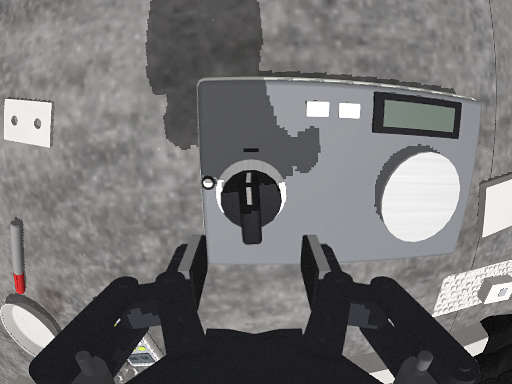

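View pics/s2.png

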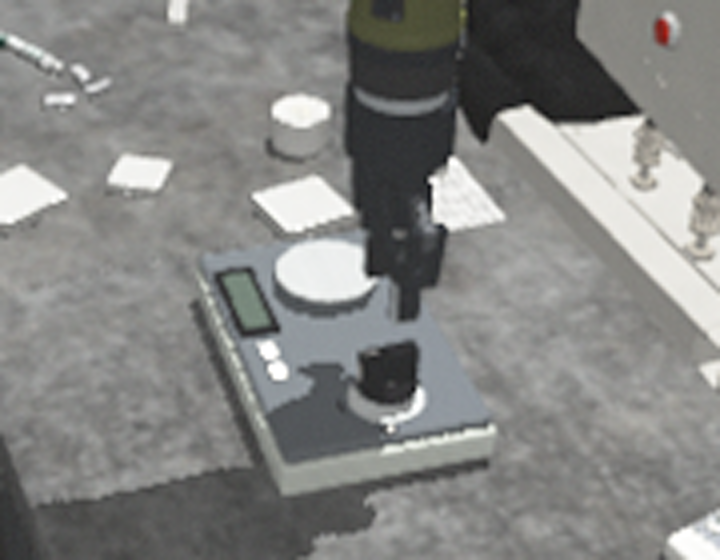

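```bash
python3 - <<'E'
from h import *
c=dict(np.load("pics/w2.npz"));im=cv2.imread("pics/w2.png");print(c["pose"][:3,3])
o=cv2.resize(im[140:260,190:310],None,fx=5,fy=5,interpolation=cv2.INTER_CUBIC);o=cv2.convertScaleAbs(o,alpha=2,beta=20);cv2.imwrite("pics/w2z.png",o)
K=(533,-75.3);a=np.radians(-5.5);R=np.array([[np.cos(a),-np.sin(a)],[np.sin(a),np.cos(a)]])
for z in(95,66):
  print(z,proj("wrist",[[*(R@[x,y]+K),z] for x in(-23,23) for y in(-7,7)],c).round(1).tolist())
E
```

```text
[453.433978   -66.80400481 278.40123988]
95 [[241.1, 182.2], [262.8, 182.3], [241.8, 244.7], [261.7, 244.8]]
66 [[242.7, 170.6], [261.7, 170.6], [243.1, 226.8], [260.8, 226.9]]
```

View pics/w2z.png

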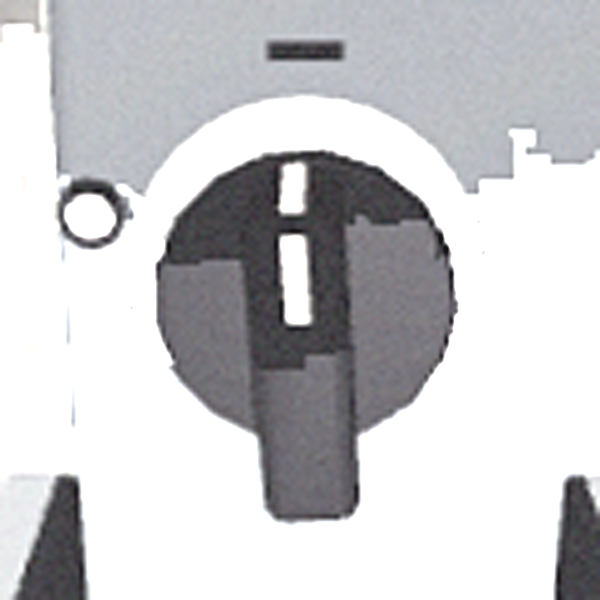

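```bash
python3 - <<'E'
from h import *
c=dict(np.load("pics/w2.npz"))
E=cast("wrist",[(252.2,243.7),(249.3,185)],95,c);d=E[0]-E[1];print(E.round(1),np.linalg.norm(d),np.degrees(np.arctan2(d[1],d[0])))
im=cv2.imread("pics/w2.png");g=cv2.cvtColor(im,cv2.COLOR_BGR2HSV)
# skirt centre
S=cast("wrist",[(190+157/5,140+300/5),(190+455/5,140+300/5),(190+300/5,140+150/5)],66,c);print(S.round(1))
M=cast("wrist",[(190+305/5,150)],48,c);print("mark",M)
m=((g[...,2]>190)&(g[...,1]<40)).astype(np.uint8)
cs,_=cv2.findContours(m,cv2.RETR_EXTERNAL,cv2.CHAIN_APPROX_NONE)
for k in cs:
    if cv2.pointPolygonTest(k,(420,195),False)>0: print(cv2.fitEllipse(cast("wrist",k[:,0],64,c)[:,:2].astype(np.float32)))
# display dark contour
m=(g[...,2]<45).astype(np.uint8);m[:, :360]=0
cs,_=cv2.findContours(m,cv2.RETR_EXTERNAL,cv2.CHAIN_APPROX_NONE)
for k in cs:
    if cv2.pointPolygonTest(k,(417,116),False)>=0: print(cv2.minAreaRect(cast("wrist",k[:,0],48,c)[:,:2].astype(np.float32)))
E
```

```text
[[555.  -77.1  95. ]
 [511.8 -75.   95. ]] 43.28459408535992 -2.8217907578562147
[[531.1 -98.7  66. ]
 [535.2 -53.3  66. ]
 [509.5 -74.7  66. ]]
mark [[498.07243438 -73.01031704  48.        ]]
((547.3375854492188, 71.92852783203125), (81.90955352783203, 82.10140991210938), 56.492958068847656)
```

carry_out:
  targets:
    - [0,-0.5,-20,0,60]
    - [0,-0.5,-40,0,60]
    - [0,-0.5,-55,0,60]
    - [0,-0.5,-65,0,60]
    - [0,-0.5,-65,0,60]
    - [0,-0.5,-65,0,30]
    - [0,-0.5,-65,0,0]
    - [0,-0.5,-65,0,0]
    - [0,-0.5,-65,0,0]
    - [0,-0.5,-65,0,0]

```text
time_s: 4.05
eef_pos: [533.5, -76.8, 96.2]
orientation: [-179.9, 0.1, 174.7]
contact_force: [-2.8, -4.8, 5.3]
gripper_width: 12.7
```

```bash
python3 - <<'E'
from h import *
s=robot.get_state();print(s['eef_pos'].round(2),s['orientation'].round(2),s['gripper_width'],s['contact_force'],s['torque'])
im=robot.capture("wrist");cv2.imwrite("pics/w3.png",im)
E
```

```text
[533.46 -76.8   96.2 ] [-1.7986e+02  6.0000e-02  1.7470e+02] 12.658366310619524 [-2.80320882 -4.82897405  5.3217482 ] [-0.99233687  0.46974726  0.02415604]
```

View pics/w3.png

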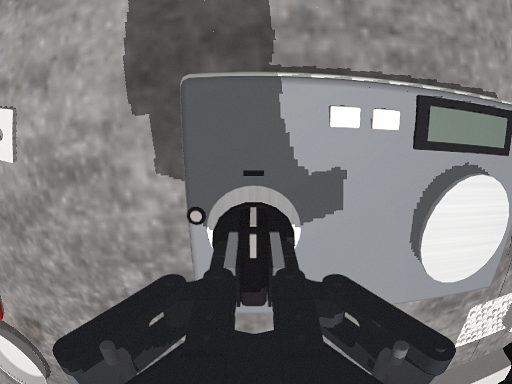

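carry_out:
  targets:
    - [0,-1.0,2,0,0]
    - [0,-1.0,4,0,0]
    - [0,-1.0,6,0,0]
    - [0,-1.0,8,0,0]
    - [0,-1.0,10,0,0]
    - [0,-1.0,11,0,0]
    - [0,-1.0,12,0,0]
    - [0,-1.0,12,0,0]
    - [0,-1.0,12,0,0]
    - [0,-1.0,12,0,0]

```text
time_s: 5.35
eef_pos: [533.3, -76.9, 107.5]
orientation: [-180.0, 0.0, 174.7]
contact_force: [1.6, -5.2, -1.1]
gripper_width: 12.8
```

```bash
python3 - <<'E'
from h import *
s=robot.get_state();print(s['eef_pos'].round(2),s['orientation'].round(2),s['gripper_width'],s['contact_force'],s['torque'])
im=robot.capture("side");cv2.imwrite("pics/s4.png",cv2.resize(im[170:260,220:340],None,fx=6,fy=6,interpolation=cv2.INTER_CUBIC))
cv2.imwrite("pics/w4.png",robot.capture("wrist"))
E
```

```text
[533.32 -76.87 107.53] [-1.7998e+02  3.0000e-02  1.7473e+02] 12.787206918557203 [ 1.63455702 -5.19857864 -1.12981061] [-1.09762832 -0.32260132  0.03477027]
```

View pics/s4.png

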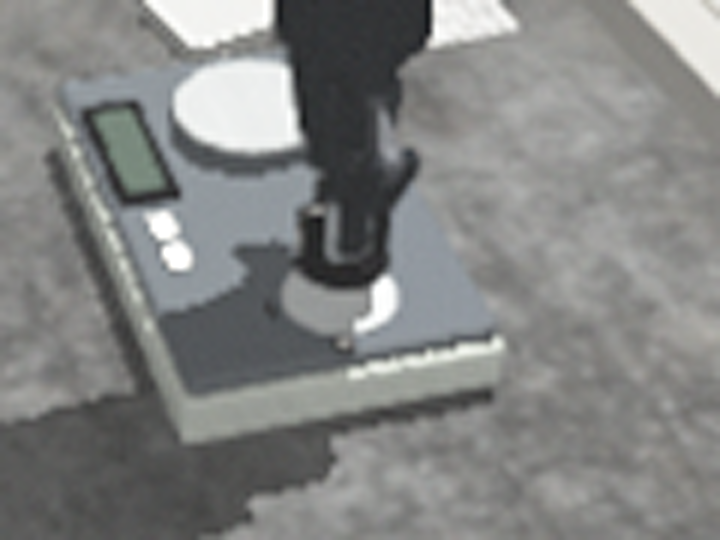

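View pics/w4.png

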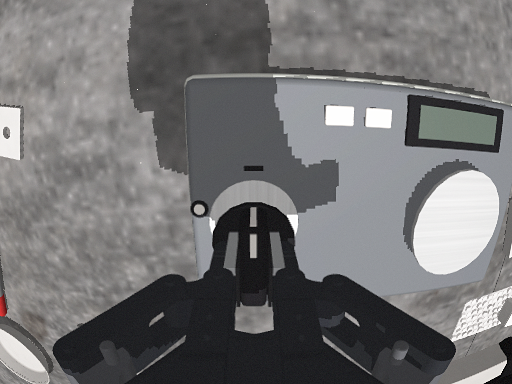

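carry_out:
  targets:
    - [0,0,0,0.08,0]
    - [0,0,0,0.2,0]
    - [0,0,0,0.35,0]
    - [0,0,0,0.5,0]
    - [0,0,0,0.65,0]
    - [0,0,0,0.8,0]
    - [0,0,0,0.95,0]
    - [0,0,0,1.1,0]
    - [0,0,0,1.22,0]
    - [0,0,0,1.3,0]

```text
time_s: 6.7
eef_pos: [533.7, -77.7, 107.5]
orientation: [-179.9, -0.1, -110.6]
contact_force: [2.3, -7.5, -3.1]
gripper_width: 12.5
```

```bash
python3 - <<'E'
from h import *
s=robot.get_state();print(s['eef_pos'].round(2),s['orientation'].round(2),s['gripper_width'],s['contact_force'],s['torque'])
cv2.imwrite("pics/w5.png",robot.capture("wrist"))
E
```

```text
[533.66 -77.69 107.54] [-1.7991e+02 -1.0000e-01 -1.1064e+02] 12.508845877399654 [ 2.29002629 -7.54814564 -3.09453677] [-1.6831269  -0.54255047 -0.01747589]
```

View pics/w5.png

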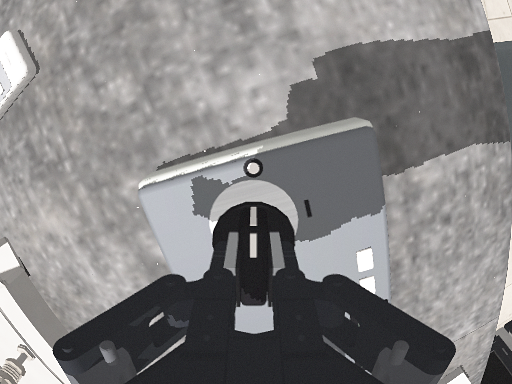

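carry_out:
  targets:
    - [0,-0.5,0,0.03,0]
    - [0,-0.5,-2,0.03,0]
    - [0,-0.5,-4,0.03,0]
    - [0,-0.5,-6,0.03,0]
    - [0,-0.5,-8,0.03,0]
    - [0,-0.5,-10,0.03,0]
    - [0,-0.5,-12,0.03,0]
    - [0,-0.5,-13,0.03,0]
    - [0,-0.5,-13.5,0.03,0]
    - [0,-0.5,-13.5,0.03,0]

```text
time_s: 8.0
eef_pos: [533.8, -77.8, 96.0]
orientation: [-179.9, -0.0, -109.1]
contact_force: [-4.0, -5.1, 15.3]
gripper_width: 12.8
```

```bash
python3 - <<'E'
from h import *
s=robot.get_state();print(s['eef_pos'].round(2),s['orientation'].round(2),s['gripper_width'],s['contact_force'],s['torque'])
im=robot.capture("side");cv2.imwrite("pics/s6.png",cv2.resize(im[170:260,220:340],None,fx=6,fy=6,interpolation=cv2.INTER_CUBIC))
E
```

```text
[533.81 -77.83  96.04] [-1.7987e+02 -4.0000e-02 -1.0913e+02] 12.839166064106182 [-3.98721515 -5.05440995 15.32653331] [-1.03883391  0.99770867 -0.3633077 ]
```

View pics/s6.png

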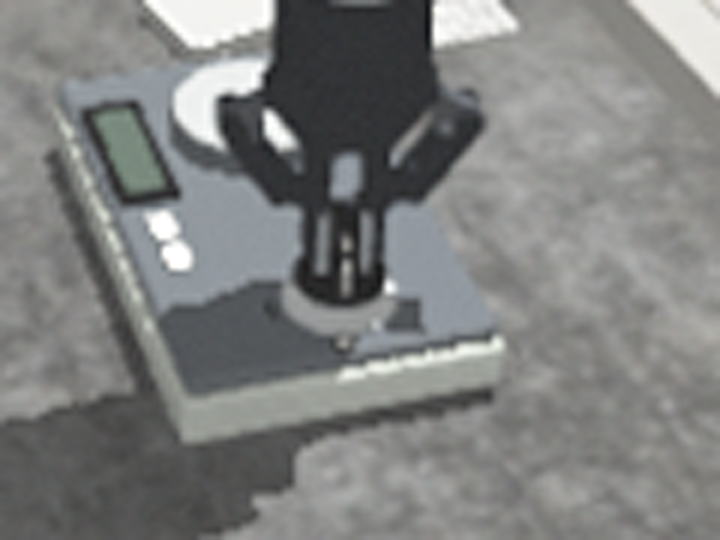

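carry_out:
  targets:
    - [0,0,0.5,-0.01,20]
    - [0,0,0.5,-0.01,40]
    - [0,0,0.5,-0.01,60]
    - [0,0,0.5,-0.01,60]
    - [0,0,0.5,-0.01,60]
    - [0,0,20,-0.01,60]
    - [0,0,50,-0.01,60]
    - [0,0,100,-0.01,60]
    - [0,0,140,-0.01,60]
    - [0,0,140,-0.01,60]

```text
time_s: 9.3
eef_pos: [535.4, -77.4, 237.4]
orientation: [-179.6, 0.1, -109.6]
contact_force: [0.3, 0.0, 0.1]
gripper_width: 51.2
```

```bash
python3 - <<'E'
from h import *
s=robot.get_state();print(s['q'].round(1),s['eef_pos'].round(2),s['orientation'].round(2),s['gripper_width'],s['contact_force'],s['torque'])
cv2.imwrite("pics/w7.png",robot.capture("wrist"))
im=robot.capture("side");cv2.imwrite("pics/s7.png",cv2.resize(im[170:260,220:340],None,fx=6,fy=6,interpolation=cv2.INTER_CUBIC))
E
```

```text
[ -8.2  11.8 -13.2  64.6   0.  -78.6] [535.43 -77.44 237.38] [-1.7963e+02  8.0000e-02 -1.0963e+02] 51.21851436459878 [0.27260828 0.00957445 0.06240679] [-0.00416194 -0.01703237 -0.04279505]
```

View pics/w7.png

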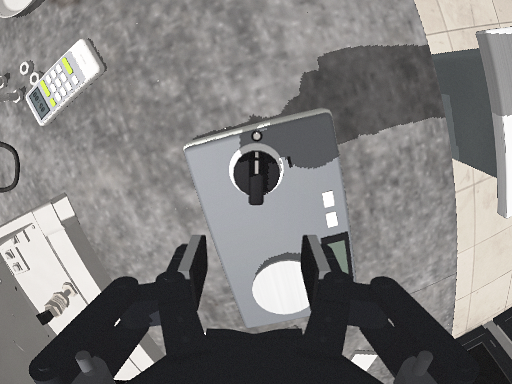

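View pics/s7.png

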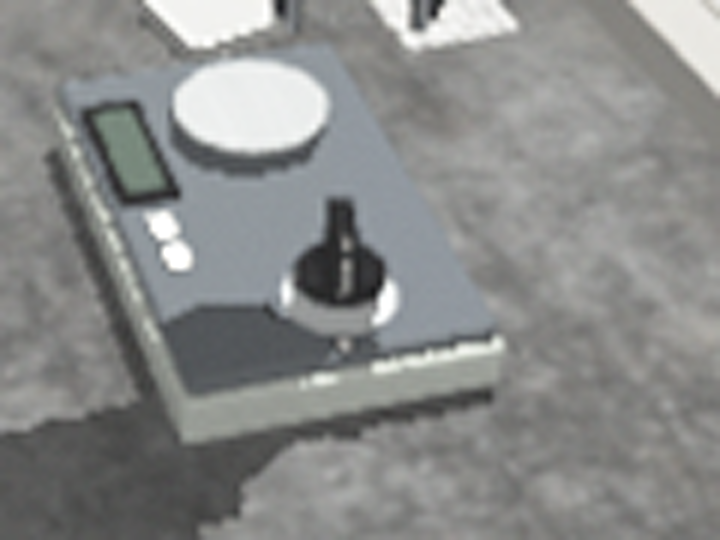

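The knob points at the ring mark (wrist (257,135)) and sits low again. Next I'll work out the tip reach at a 50 mm opening.

```bash
python3 - <<'E'
from h import *
print(robot.tip_reach)
for f in("w1","w2"):
    im=cv2.imread(f"pics/{f}.png");cv2.imwrite(f"pics/{f}f.png",cv2.convertScaleAbs(cv2.resize(im[210:330,130:380],None,fx=3.2,fy=3.2,interpolation=cv2.INTER_CUBIC),alpha=2.5,beta=10))
# tool frame in cam: use w1,w2 poses
for f,p,yaw,w in(("w1",(419.89,170.03,256.16),174.71,85.07),("w2",(534.29,-74.81,161.87),174.79,50.88)):
    c=dict(np.load(f"pics/{f}.npz"));a=np.radians(yaw)
    X=np.array([np.cos(a),np.sin(a),0]);Y=np.array([np.sin(a),-np.cos(a),0]);Z=np.array([0,0,-1.])
    print(f)
    for z in(10,15,20,25,30):
        print(z,[proj("wrist",np.array(p)+x*X+s*w/2*Y+z*Z,c)[0].round(1).tolist() for s in(1,-1) for x in (11,)])
E
```

```text
25.0
w1
10 [[338.0, 241.8], [167.1, 241.7]]
15 [[335.5, 237.2], [169.6, 237.1]]
20 [[333.2, 232.9], [172.0, 232.8]]
25 [[331.0, 228.7], [174.2, 228.7]]
30 [[328.9, 224.8], [176.4, 224.8]]
w2
10 [[304.5, 242.8], [200.4, 242.7]]
15 [[302.9, 238.0], [202.0, 238.0]]
20 [[301.5, 233.5], [203.5, 233.5]]
25 [[300.1, 229.3], [204.9, 229.2]]
30 [[298.9, 225.3], [206.3, 225.2]]
```

View pics/w1f.png

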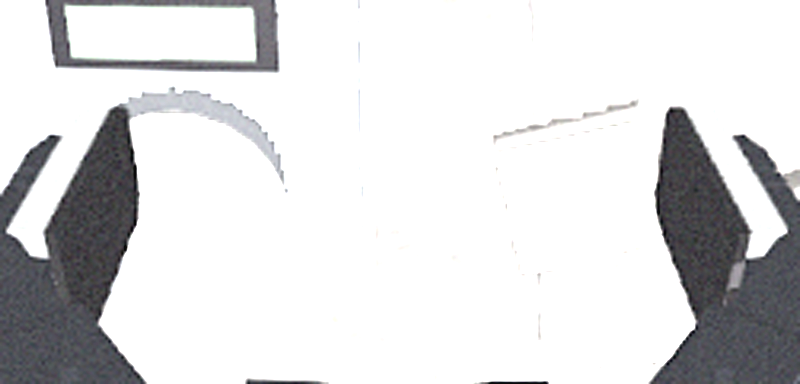

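View pics/w2f.png

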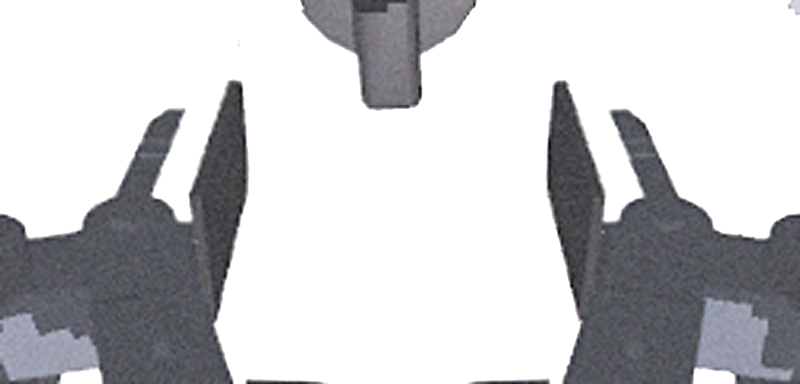

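carry_out:
  targets:
    - [-5,40,0,-0.02,100]
    - [-12,95,0,-0.06,100]
    - [-20,150,0,-0.1,100]
    - [-28,205,0,-0.14,100]
    - [-36,260,0,-0.18,100]
    - [-44,315,0,-0.22,100]
    - [-52,370,-20,-0.24,85]
    - [-60,427,-60,-0.24,85]
    - [-60,427,-94,-0.24,85]
    - [-60,427,-94,-0.24,85]

```text
time_s: 10.65
eef_pos: [469.6, 348.3, 135.1]
orientation: [179.8, -0.5, -123.3]
contact_force: [-0.0, -0.9, 0.1]
gripper_width: 72.5
```

```bash
python3 - <<'E'
from h import *
s=robot.get_state();print(s['q'].round(1),s['eef_pos'].round(2),s['orientation'].round(2),s['gripper_width'])
c=robot.calibration("wrist");im=robot.capture("wrist");cv2.imwrite("pics/w8.png",im)
g=cv2.cvtColor(im,cv2.COLOR_BGR2HSV)
m=((g[...,2]>185)&(g[...,1]<40)).astype(np.uint8)
cs,_=cv2.findContours(m,cv2.RETR_EXTERNAL,cv2.CHAIN_APPROX_NONE)
for k in cs:
    if cv2.contourArea(k)<300:continue
    r=cv2.minAreaRect(cast("wrist",k[:,0],10,c)[:,:2].astype(np.float32));print(k[:,0].mean(0).round(),np.round(r[0],1),np.round(r[1],1),r[2])
E
```

```text
[ 36.6  21.  -14.8  54.7  -0.  -20.1] [469.62 348.25 135.08] [ 179.82   -0.51 -123.29] 72.47120652142992
[417. 260.] [365.3 511.9] [29.5 19.5] 72.49738311767578
[248. 198.] [475.7 352.7] [40.6 49.7] 56.59291458129883
[ 33. 240.] [731.8 261.1] [183.2  93.2] 89.77928924560547
[ 80. 168.] [597.  240.5] [70.7 70.6] 8.459830284118652
[391. 142.] [342.1 375. ] [70.3 15.5] 21.883577346801758
[476. 105.] [244.7 451.5] [327.9 167.4] 72.10285949707031
[55. 51.] [558.3 129.7] [  5.3 171.5] 84.88507080078125
[ 9. 15.] [571.5  51.6] [48.6 41.8] 62.981056213378906
```

View pics/w8.png

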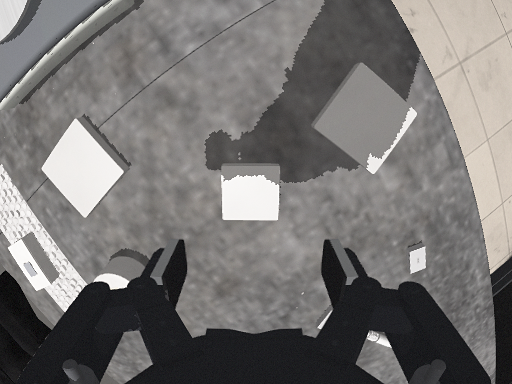

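```bash
python3 - <<'E'
from h import *
c=robot.calibration("wrist")
im=cv2.imread("pics/w8.png");cv2.imwrite("pics/w8z.png",cv2.resize(im[150:230,205:295],None,fx=7,fy=7,interpolation=cv2.INTER_NEAREST))
P=cast("wrist",[(221,164.5),(280,165),(279,219.5),(222,219.5)],10,c)[:,:2];print(P.round(1),P.mean(0),[np.linalg.norm(P[i]-P[(i+1)%4]).round(1) for i in range(4)])
E
```

```text
[[482.1 315.7]
 [440.6 343.6]
 [467.8 386. ]
 [510.8 357.7]] [475.34744874 350.7357519 ] [np.float64(50.1), np.float64(50.4), np.float64(51.4), np.float64(50.9)]
```

View pics/w8z.png

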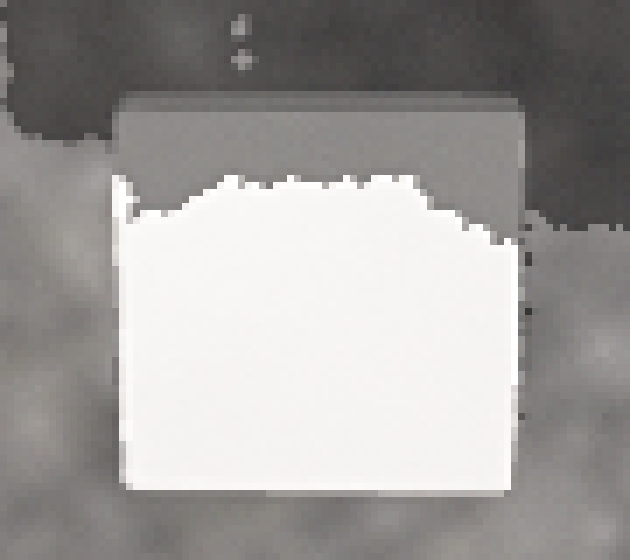

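carry_out:
  targets:
    - [1,0,-30,0,80]
    - [1,0,-60,0,80]
    - [1,0,-85,0,80]
    - [1,0,-100,0,80]
    - [1,0,-108,0,80]
    - [1,0,-111,0,80]
    - [1,0,-113,0,80]
    - [1,0,-114,0,80]
    - [1,0,-114,0,80]
    - [1,0,-114,0,80]

```text
time_s: 11.95
eef_pos: [474.2, 350.0, 26.0]
orientation: [-180.0, 0.0, -123.4]
contact_force: [-0.4, -0.1, -0.3]
gripper_width: 68.1
```

```bash
python3 - <<'E'
from h import *
s=robot.get_state();print(s['eef_pos'].round(2),s['orientation'].round(2),s['gripper_width'],s['contact_force'])
im=robot.capture("scene");cv2.imwrite("pics/a9.png",cv2.resize(im[230:350,90:250],None,fx=5,fy=5,interpolation=cv2.INTER_CUBIC))
im=robot.capture("side");cv2.imwrite("pics/s9.png",cv2.resize(im[110:200,160:280],None,fx=6,fy=6,interpolation=cv2.INTER_CUBIC))
E
```

```text
[474.23 349.97  26.01] [-1.7999e+02  2.0000e-02 -1.2338e+02] 68.07223210962225 [-0.4041741  -0.05452227 -0.25254483]
```

View pics/a9.png

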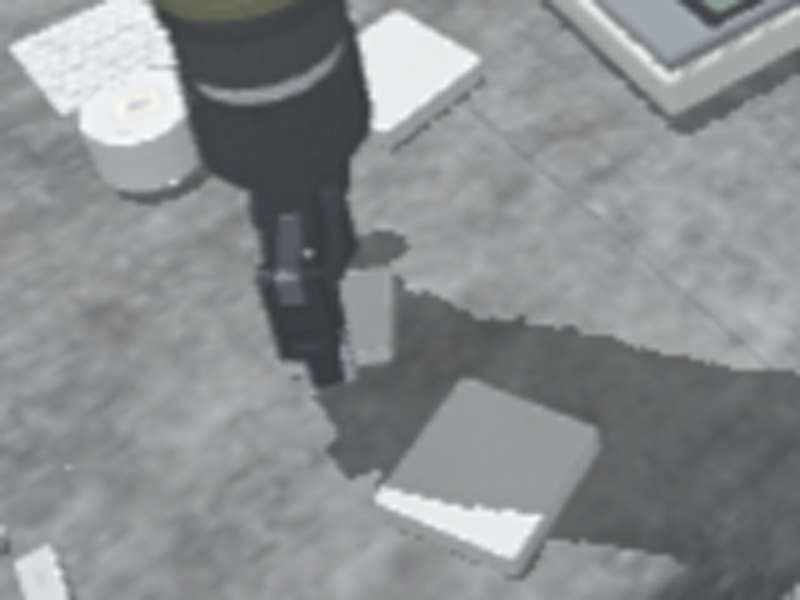

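View pics/s9.png

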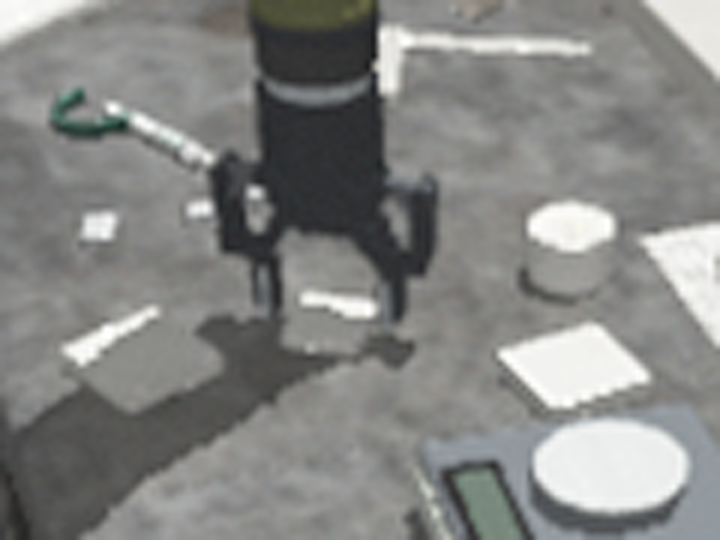

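carry_out:
  targets:
    - [0,0,-1,0,80]
    - [0,0,-2.5,0,80]
    - [0,0,-2.5,0,80]
    - [0,0,-2.5,0,70]
    - [0,0,-2.5,0,60]
    - [0,0,-2.5,0,50]
    - [0,0,-2.5,0,40]
    - [0,0,-2.5,0,30]
    - [0,0,-2.5,0,30]
    - [0,0,-2.5,0,30]

```text
time_s: 13.3
eef_pos: [474.3, 350.0, 23.8]
orientation: [-180.0, 0.0, -123.4]
contact_force: [-1.0, -0.7, 4.5]
gripper_width: 48.0
```

```bash
python3 - <<'E'
from h import *
s=robot.get_state();print(s['eef_pos'].round(2),s['orientation'].round(2),s['gripper_width'],s['contact_force'],s['torque'])
E
```

```text
[474.3  349.97  23.78] [-1.7999e+02  3.0000e-02 -1.2338e+02] 48.04816098138822 [-0.99133142 -0.73327616  4.52011864] [-0.15563811  0.33948149  0.01325133]
```

carry_out:
  targets:
    - [0,0,2,0,30]
    - [0,0,5,0,30]
    - [0,0,12,0,30]
    - [0,0,25,0,30]
    - [0,0,45,0,30]
    - [0,0,70,0,30]
    - [0,0,95,0,30]
    - [0,0,110,0,30]
    - [0,0,110,0,30]
    - [0,0,110,0,30]

```text
time_s: 14.55
eef_pos: [473.7, 349.5, 132.5]
orientation: [180.0, -0.1, -123.4]
contact_force: [-0.8, 0.3, -2.1]
gripper_width: 48.2
```

```bash
python3 - <<'E'
from h import *
s=robot.get_state();print(s['eef_pos'].round(2),s['orientation'].round(2),s['gripper_width'],s['contact_force'],s['torque'])
c=robot.calibration("wrist");cv2.imwrite("pics/w10.png",robot.capture("wrist"));np.savez("pics/w10",mtx=c["mtx"],pose=c["pose"])
im=robot.capture("side");cv2.imwrite("pics/s10.png",cv2.resize(im[60:180,160:280],None,fx=5,fy=5,interpolation=cv2.INTER_CUBIC))
E
```

```text
[473.67 349.5  132.52] [ 1.7998e+02 -6.0000e-02 -1.2338e+02] 48.19396726695178 [-0.75334755  0.29550581 -2.11948867] [-0.03643086  0.00999196  0.00909725]
```

View pics/w10.png

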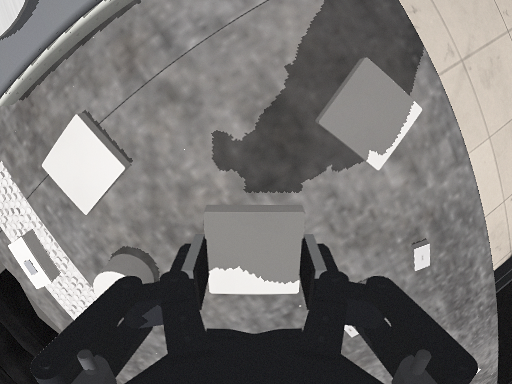

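View pics/s10.png

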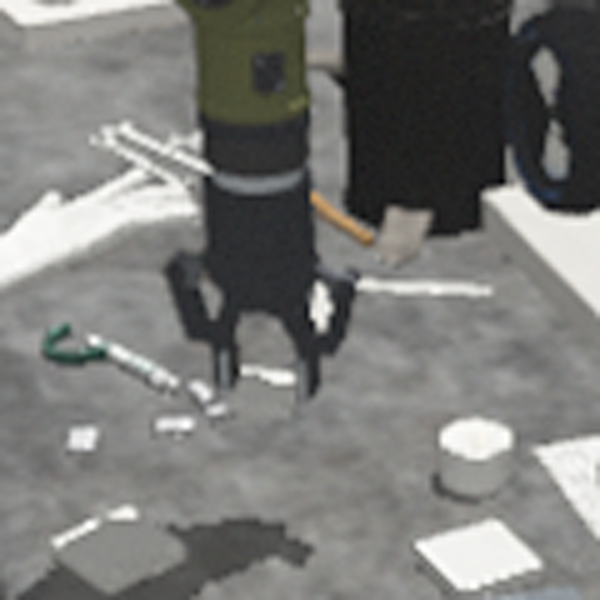

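```bash
python3 - <<'E'
from h import *
c=dict(np.load("pics/w10.npz"))
im=cv2.imread("pics/w10.png");cv2.imwrite("pics/w10z.png",cv2.resize(im[195:305,190:320],None,fx=5,fy=5,interpolation=cv2.INTER_NEAREST))
P=cast("wrist",[(204.5,212),(304,212),(300,294),(208,294)],118.7,c)[:,:2];m=P.mean(0);a=np.radians(-123.38)
d=m-[473.67,349.5];print(m,"toolx",d@[np.cos(a),np.sin(a)],"tooly",d@[np.sin(a),-np.cos(a)],[np.linalg.norm(P[i]-P[(i+1)%4]).round(1) for i in range(4)])
E
```

```text
[473.08385387 349.55818922] toolx 0.2739010003503384 tooly 0.5214705339302013 [np.float64(47.9), np.float64(49.9), np.float64(51.2), np.float64(49.9)]
```

View pics/w10z.png

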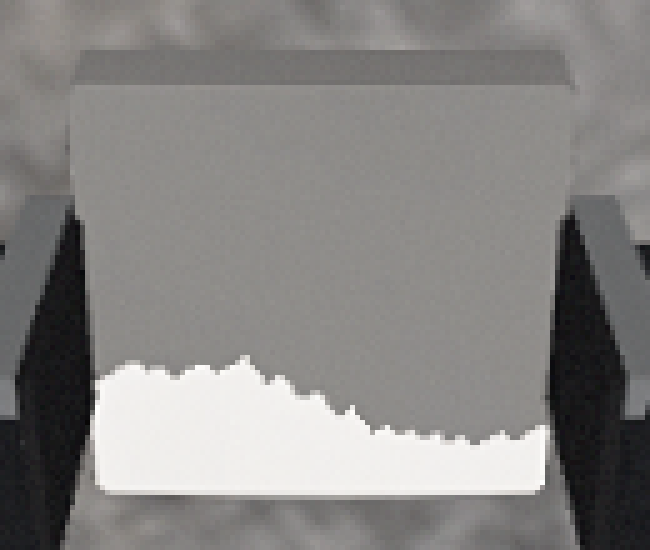

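carry_out:
  targets:
    - [6,-20,10,0,30]
    - [16,-60,15,0,30]
    - [27,-100,15,0,30]
    - [38,-140,15,0,30]
    - [48,-180,15,0,30]
    - [59,-220,15,0,30]
    - [68,-255,10,0,30]
    - [73.5,-277,0,0,30]
    - [73.5,-277,-20,0,30]
    - [73.5,-277,-20,0,30]

```text
time_s: 15.9
eef_pos: [546.1, 71.3, 112.1]
orientation: [179.9, -0.1, -123.5]
contact_force: [0.2, 0.7, -1.3]
gripper_width: 48.5
```

```bash
python3 - <<'E'
from h import *
s=robot.get_state();print(s['eef_pos'].round(2),s['orientation'].round(2),s['gripper_width'],s['contact_force'],s['torque'])
c=robot.calibration("wrist");cv2.imwrite("pics/w11.png",robot.capture("wrist"))
t=np.linspace(0,2*np.pi,73)
im=robot.capture("side");cv2.imwrite("pics/s11.png",cv2.resize(im[130:250,200:340],None,fx=5,fy=5,interpolation=cv2.INTER_CUBIC))
im=robot.capture("scene");cv2.imwrite("pics/a11.png",cv2.resize(im[150:260,160:310],None,fx=5,fy=5,interpolation=cv2.INTER_CUBIC))
E
```

```text
[546.05  71.34 112.06] [ 1.7986e+02 -1.5000e-01 -1.2346e+02] 48.54298720307906 [ 0.19425465  0.65669058 -1.26035559] [0.012887   0.01091903 0.03011111]
```

View pics/s11.png

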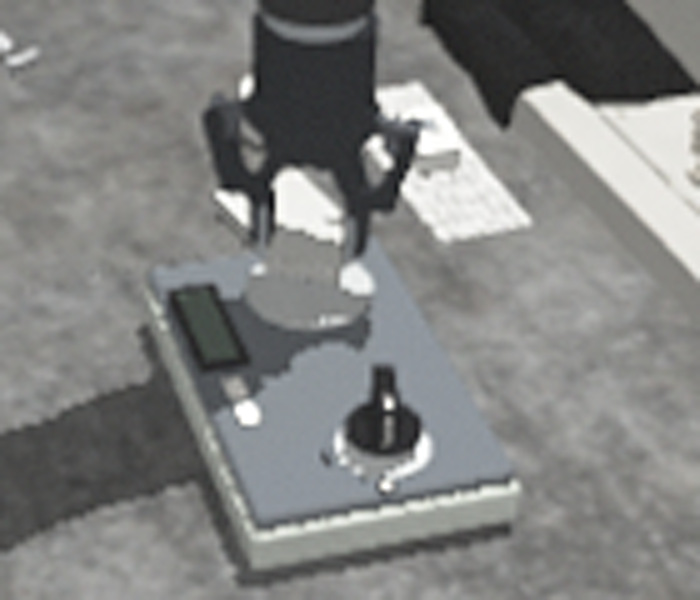

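View pics/w11.png

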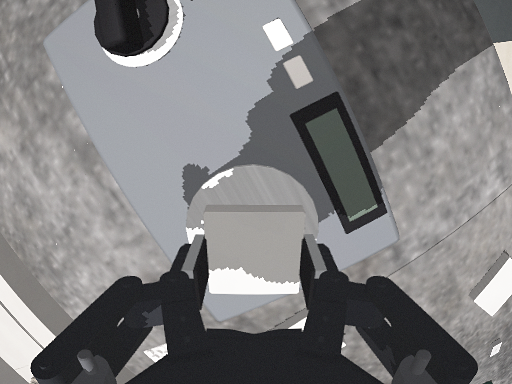

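View pics/a11.png

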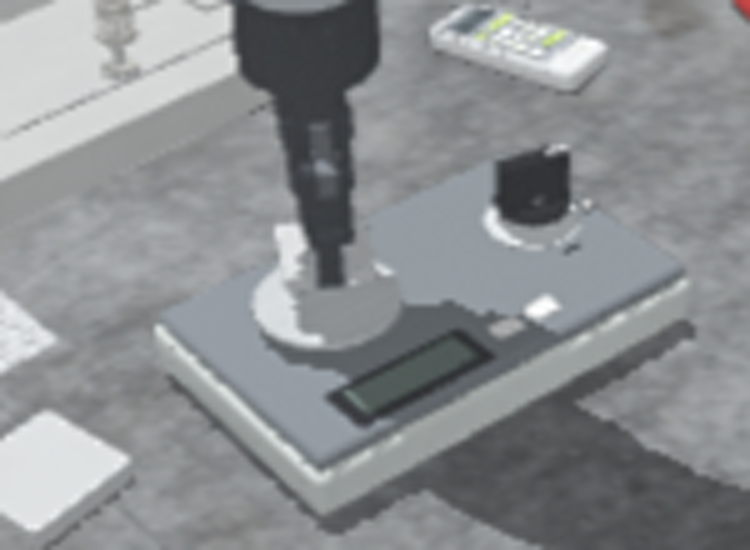

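carry_out:
  targets:
    - [0,0,-5,0,30]
    - [0,0,-10,0,30]
    - [0,0,-14,0,30]
    - [0,0,-17,0,30]
    - [0,0,-19,0,30]
    - [0,0,-20,0,30]
    - [0,0,-21,0,30]
    - [0,0,-21.5,0,30]
    - [0,0,-21.5,0,30]
    - [0,0,-21.5,0,30]

```text
time_s: 17.3
eef_pos: [547.7, 72.8, 91.8]
orientation: [-180.0, 0.0, -123.4]
contact_force: [0.3, -0.4, -2.1]
gripper_width: 48.2
```

```bash
python3 - <<'E'
from h import *
s=robot.get_state();print(s['eef_pos'].round(2),s['orientation'].round(2),s['gripper_width'],s['contact_force'],s['torque'])
c=robot.calibration("wrist");im=robot.capture("wrist");np.savez("pics/w12",mtx=c["mtx"],pose=c["pose"]);cv2.imwrite("pics/w12.png",im)
cv2.imwrite("pics/w12z.png",cv2.resize(im[130:310,160:350],None,fx=3.3,fy=3.3,interpolation=cv2.INTER_CUBIC))
E
```

```text
[547.67  72.83  91.84] [-180.      0.   -123.38] 48.18564819404398 [ 0.26371233 -0.38553943 -2.12420538] [ 0.00818923 -0.04812269 -0.00971532]
```

View pics/w12z.png

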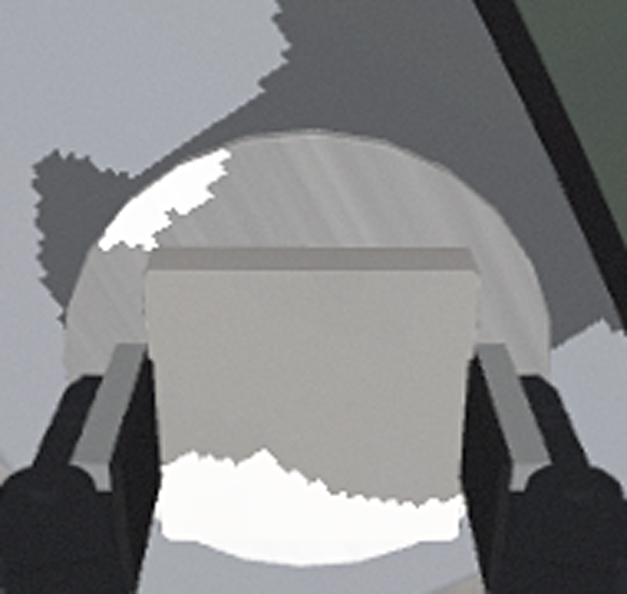

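```bash
python3 - <<'E'
from h import *
from scipy.optimize import least_squares
c=dict(np.load("pics/w12.npz"))
z=np.array([(65,340),(97,255),(150,182),(230,147),(310,134),(400,151),(470,197),(530,277),(549,340),(300,566),(245,558),(375,557)],float)
P=cast("wrist",z/3.3+[160,130],64,c)[:,:2]
r=least_squares(lambda p:np.hypot(*(P-p[:2]).T)-p[2],[547,73,42]);print(r.x,r.fun.round(1))
Q=cast("wrist",np.array([(147,270),(479,270),(462,540),(160,540)])/3.3+[160,130],78,c)[:,:2];print(Q.mean(0))
E
```

```text
[547.80080724  72.67302419  41.31072043] [-0.2 -1.1  0.7  0.2  0.6  0.5 -0.5 -0.6  0.   0.3  0.   0.2]
[546.85207488  72.90235881]
```

carry_out:
  targets:
    - [0.5,0,-0.7,0,30]
    - [0.5,0,-1.4,0,30]
    - [0.5,0,-2,0,30]
    - [0.5,0,-2.5,0,30]
    - [0.5,0,-2.9,0,30]
    - [0.5,0,-3.2,0,30]
    - [0.5,0,-3.5,0,30]
    - [0.5,0,-3.8,0,30]
    - [0.5,0,-3.8,0,30]
    - [0.5,0,-3.8,0,30]

```text
time_s: 18.6
eef_pos: [548.2, 72.9, 88.0]
orientation: [180.0, 0.0, -123.4]
contact_force: [0.3, -0.1, -1.6]
gripper_width: 48.2
```

```bash
python3 - <<'E'
from h import *
s=robot.get_state();print(s['eef_pos'].round(2),s['orientation'].round(2),s['gripper_width'],s['contact_force'],s['torque'])
E
```

```text
[548.15  72.86  87.99] [ 180.      0.   -123.38] 48.207112380480666 [ 0.31603548 -0.08527413 -1.62698042] [-0.00868392 -0.02066403  0.04382889]
```

Still hanging or just touching, so I'll creep down in 0.2 mm steps.

carry_out:
  targets:
    - [0,0,-0.1,0,30]
    - [0,0,-0.2,0,30]
    - [0,0,-0.3,0,30]
    - [0,0,-0.4,0,30]
    - [0,0,-0.5,0,30]
    - [0,0,-0.6,0,30]
    - [0,0,-0.6,0,30]
    - [0,0,-0.6,0,30]
    - [0,0,-0.6,0,30]
    - [0,0,-0.6,0,30]

```text
time_s: 19.85
eef_pos: [548.2, 72.8, 87.8]
orientation: [-180.0, 0.0, -123.4]
contact_force: [-2.3, -0.7, 5.5]
gripper_width: 48.4
```

```bash
python3 - <<'E'
from h import *
s=robot.get_state();print(s['eef_pos'].round(2),s['orientation'].round(2),s['gripper_width'],s['contact_force'],s['torque'])
E
```

```text
[548.16  72.84  87.8 ] [-1.7999e+02  1.0000e-02 -1.2338e+02] 48.356529407030756 [-2.33794263 -0.74576187  5.47150891] [-0.08018733  0.57468438 -0.00115302]
```

carry_out:
  targets:
    - [0,0,0.2,0,55]
    - [0,0,0.2,0,58]
    - [0,0,0.2,0,61]
    - [0,0,0.2,0,65]
    - [0,0,0.2,0,70]
    - [0,0,0.2,0,75]
    - [0,0,0.2,0,80]
    - [0,0,0.2,0,85]
    - [0,0,0.2,0,85]
    - [0,0,3,0,85]

```text
time_s: 21.1
eef_pos: [547.9, 72.8, 90.3]
orientation: [180.0, -0.0, -123.4]
contact_force: [0.0, -0.3, 0.1]
gripper_width: 72.7
```

```bash
python3 - <<'E'
from h import *
s=robot.get_state();print(s['eef_pos'].round(2),s['gripper_width'],s['contact_force'])
im=robot.capture("wrist");cv2.imwrite("pics/w13z.png",cv2.resize(im[130:310,130:380],None,fx=3,fy=3,interpolation=cv2.INTER_CUBIC))
E
```

```text
[547.94  72.81  90.31] 72.7399757162414 [ 0.03693525 -0.33344134  0.05750173]
```

View pics/w13z.png

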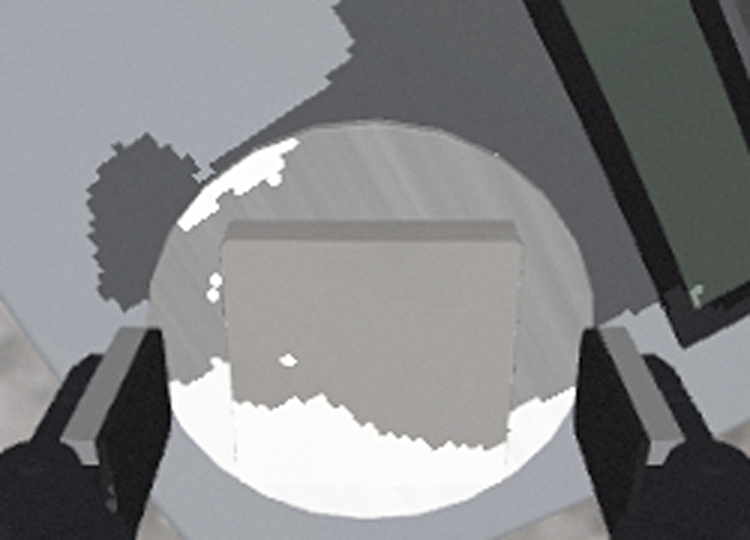

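The plate is lying free and flat, centred on the pan. Now I'll rise clear.

carry_out:
  targets:
    - [0,0,10,0,85]
    - [0,0,25,0,85]
    - [0,0,50,0,85]
    - [0,0,90,0,85]
    - [0,0,130,0,85]
    - [-20,0,160,0,85]
    - [-60,0,160,0,85]
    - [-80,0,160,0,85]
    - [-80,0,160,0,85]
    - [-80,0,160,0,85]

```text
time_s: 22.4
eef_pos: [469.2, 72.9, 251.3]
orientation: [-179.9, 0.1, -123.4]
contact_force: [0.2, 0.1, 0.5]
gripper_width: 72.4
```

```bash
python3 - <<'E'
from h import *
s=robot.get_state();print(s['eef_pos'].round(2),s['gripper_width'],s['contact_force'])
cv2.imwrite("pics/w14.png",robot.capture("wrist"))
im=robot.capture("side");cv2.imwrite("pics/s14.png",cv2.resize(im[130:250,200:340],None,fx=5,fy=5,interpolation=cv2.INTER_CUBIC))
im=robot.capture("scene");cv2.imwrite("pics/a14.png",cv2.resize(im[150:350,90:310],None,fx=3,fy=3,interpolation=cv2.INTER_CUBIC))
E
```

```text
[469.15  72.91 251.25] 72.36807658596186 [0.23265627 0.13884137 0.49836186]
```

View pics/w14.png

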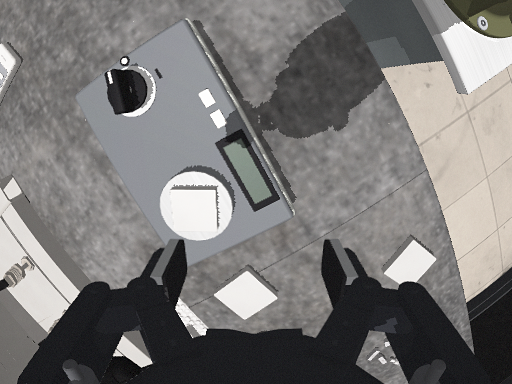

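View pics/s14.png

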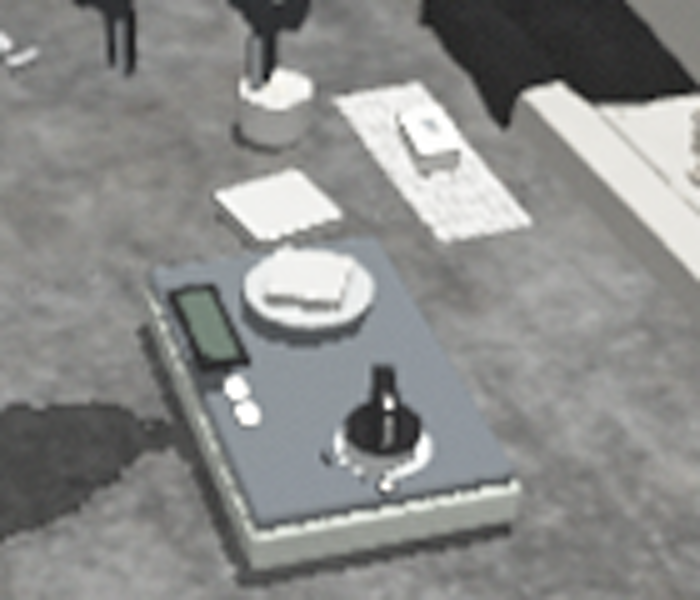

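View pics/a14.png

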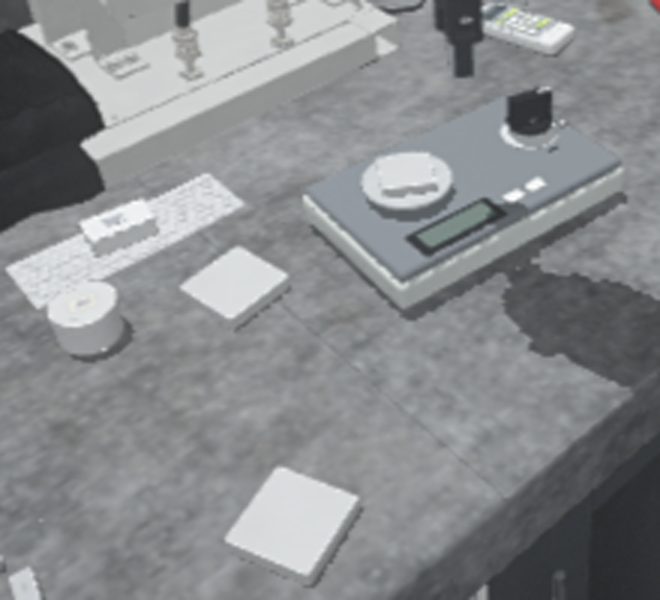

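```bash
python3 - <<'E'
from h import *
for K in((533.5,-76),):
  for dz in(0,6,12):
    print(dz,[(proj("side",[[K[0]+7.9,K[1]+21.6,95+dz]])-[200,130])*5,(proj("side",[[K[0]-7.9,K[1]-21.6,95+dz]])-[200,130])*5,(proj("side",[[K[0]-8,K[1]-22.6,60+dz]])-[200,130])*5])
E
```

```text
0 [array([[382.73542184, 362.33506687]]), array([[388.30562036, 410.71278013]]), array([[386.16917375, 457.76655682]])]
6 [array([[383.17369663, 354.38363829]]), array([[388.77356913, 402.66792981]]), array([[386.62315939, 449.99199183]])]
12 [array([[383.614513  , 346.38609911]]), array([[389.24431284, 394.57502973]]), array([[387.07981178, 442.1717584 ]])]
```

```bash
python3 -c "
from station import robot
print(robot.hand_in(), robot.get_state()['time_s'])"
```

```text
the job is handed in; nothing more can be done
the job is handed in; nothing more can be done
```

The balance is unlocked and loaded, and I handed the job in at about 22.6 s of the 58 s allowed; the hand-in gives no verdict.

- **Lock knob:** I pulled it up about 11 mm, turned it counter-clockwise until it stood at the ring mark, and pushed it down with about 15 N. The side view agrees with the home height to about 1 px, where 6 mm of lift would show as about 8 px. The pointer lines up with the ring mark.
- **Plate:** I picked the smallest of the three squares, which measured 50 mm. I lowered it until the wrist read about 7 N of contact, then let go. It lies flat within the pan rim. Just before touchdown, its measured centre was within about 1 mm of the pan's.
- **Bystanders:** I did not touch the holed plate or the tin, and the tin still stands in the last views. I did not check the holed plate again at the end.
- **Robot:** the gripper was open and clear of everything, with the force reading close to zero.
- **Disagreements:** estimates of the pan's position across the balance differed by up to 4 mm between cameras. I used a close-up wrist fit, which agreed with the position implied by the gripped knob. The bar's angle also read 2–3° off the balance's direction in one view, which made no difference to the turn.

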